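# Take the depth of a part-packed gift crate with a locking depth gauge

### The arm

A 7-joint arm with a two-finger parallel gripper is mounted at the origin on a cart in front of the work surface, level with it; the furniture and walls round the work are solid. World frame = base frame: x ahead of the robot, y to its left, z up, the work surface at z = 0. Lengths are in m, angles in rad, forces in N, time in s.
With the tool pointing down it reaches from about 0.4 to 0.85 m from the base axis. Payload 10.4 kg.
Tool frame: the origin (TCP) lies at the very end of the fingers, on their centre line; the grasp point (between the pads) lies 19 mm behind it; z points along the fingers, y is the line along which they close (so a half turn about z gives the same grasp; the last joint's range is limited). The gripper opens to 85 mm and grips with 20 to 120 N. Pads are 22 mm wide; open, the fingers measure 114 mm over their backs; the gripper's body (76 mm by 85 mm) begins 54 mm behind the grasp point. The pads swing forward as they close: fully open they stand 13 mm farther back than shut.
Start: joints at [-1.143, 0.332, -0.065, 1.46, 0.022, 1.35, -0.088], TCP at [0.272, 0.563, 0.231] pointing down, gripper open.
Joint ranges: [-2.6, 2.6], [-0.5, 2.12], [-1.47, 1.34], [0.16, 2.42], [-1.27, 4.41], [0.06, 2.06], [-2.6, 2.6]. Speed limits (rad/s): [2.22, 2.22, 2.79, 2.79, 3.14, 3.14, 3.14].

### API

Orientations are given as a unit quaternion [x, y, z, w].
In Python, from workcell import manip, optics gives the robot as it stands.
- The arm moves only by the tool jog_arm, never from a script. Its arguments are lists of equal length, an entry for each row: "dr": the turn, a rotation vector about the tool's x, y, z normalised to -1 to 1, where 1 is 4 degrees, a list of three; "translation": the shift along the tool's x, y, z normalised to -1 to 1, where 1 is 0.025 m, a list of three; "jaw": the opening, from 0 (shut) to 1 (fully open). A call has 1 to 10 rows; each row shifts and turns the commanded pose from where the row before left it, along the tool's axes as they then stand; what a row does not reach is not made up. A row lasts 1/10 s, in which the tool goes at most 50 mm and 8.59 degrees, less where a joint would pass 70% of its speed; a pose out of reach is approached as far as the arm can. A call with a number of a shift or a turn outside -1 to 1 is refused whole. A call with a gripper value outside its range is refused whole. The fingers move at their own pace and stop on an object; "squeeze" is the grip in N (left out, the last holds). Time passes only in rows, so rows that do not move let the fingers close. It gives the time, the measured TCP pose, the force, the opening and the grip force at its end, in the units of the state.
- manip.get_obs(): the state, without advancing time (a new reading comes with each control period).
- optics.camera(name): name is "scene" or "side" or "wrist"; returns a dict with "color" (400x640x3 uint8, red, green, blue), "mtx" (3x3 intrinsics, pixels), "k1" (the pictures are not rectified: a ray, as slopes to the right and down, at radius r is drawn at 1 + k1 r^2 times it, then the intrinsics apply), "R" (3x3) and "t" (3): a world point X has camera coordinates R X + t. Camera axes: x right, y down, z forward; pixel columns grow to the right and rows downward; lengths in m; the calibration is good to about 2 mm. A picture is of the moment at which its call begins. There is no depth.
- manip.hand_in(): hands the job in; it is judged then, once.
The state is a dict: "clock": time; "joint_pos": joint angles; "joint_velocities": joint speeds; "tau": joint torques, N m; "position": TCP position; "ee_rot": TCP orientation; "ft_force": force on the tool from outside, world axes, zero at the start; "torque": the same for the moment, N m; "grip_width": opening from 0.0 (shut) to 1.0 (fully open); "grasp_force": force on a finger pad.
Only numpy, scipy, OpenCV 4.12 (cv2) and the standard library are available. Lean on these libraries where they do the work, as an engineer would, in place of code of your own. Each camera call takes 0.05 s, during which the arm holds its last target. There are 200 camera calls.

### The job

Measure how much room is left in the open wooden gift crate: take the depth gauge by its black wing, set its bridge into the two finger notches of the crate, flat on both long walls, and push the sprung probe down until its tip rests lightly on the white board inside; there is china packed under it, so do not press hard. Keeping the tip on the board, turn the wing clockwise until it is fully tight, so that the probe stays locked there, then let go and leave the gauge standing on the crate. Do not shift the crate or the other goods.

Things in the scene. Friction and masses are not known exactly. Their poses are not given: they have to be found in the camera images.
- gauge: bridge depth gauge, 0.75 kg: aluminium bar 150 mm long (y), 36 wide (x), 14 thick, a dark guide head 36 x 34 mm on its middle, up to 51 mm above the underside. Origin: centre of the bar's flat underside; z up. An 8 mm upright rod (the probe), a black wing on its top, slides through the head. The gauge stands on the table; it can be carried by the wing, as a spring holds the probe up at a stop.
- knob_grip (a point): centre of the black wing on top of the probe, 135 mm above the bar's underside while the probe is up; it goes down with the probe. The wing is an upright flat bar 46 mm long (y of this point), 12 mm thick (x; take it across this) and 26 mm high (13 mm each way from here), on a thin stem. At wing angle 0 it lies along the bridge, its axes parallel to the gauge's.
- travel (a joint): how far the probe is pushed down, m: 0 fully up, 0.062 at most. With the bar held down by its own weight on the crate, pushing takes about 2.5 N at the top, growing by 25 N/m to 4 N (return spring and a little rub). Let go unlocked, it springs back up.
- knob (a joint): angle of the wing on the probe, rad: 0 unlocked (start), growing clockwise seen from above to a stop at 1.3. It drives a cam lock in the guide head that grips the rod: bites from 0.45, fully tight from about 0.9, and stays where it is left. It takes up to about 0.3 N m to turn.
- probe: the sprung rod itself, 8 mm, with a round brass tip 10 mm across. The end of the tip lies 2 mm above this origin. Pushed down by d, the end lies d - 2 mm below the bar's underside (2 mm above it with the probe up).
- gift_crate: open pale wooden box, 1.6 kg: 170 mm long (x), 116 wide (y), 76 high, walls 6. Origin: centre of its underside. The middle of each long wall has a notch 42 wide (50 at its splayed mouth), 10 deep, floor 66 mm above the origin. Inside a level white board lies on springy packing, 20 to 44 mm below the notch floors (not measured); it gives 1 mm per 3 N. The tip must never press on it with over 15 N.
- crate_lid: the crate's lid, pale wood with a red cross band, 178 x 124 x 20 mm, lying on the table behind the crate; origin at the centre of its underside. Leave it alone.
- mug: lilac mug, 82 mm across, 91 mm high; origin under its middle. Leave it alone.
- candle_a: candle in a brass tin, 50 mm across, 28 mm high; origin under its centre. Leave it alone.
- candle_b: another candle in a brass tin like candle_a. Leave it alone.

How it is judged:
By the outcome, as a careful person would: the job done as asked, in the order asked, and still so for the second after the job is handed in, with the robot touching nothing.
It also fails if it takes over 45 s, if anything falls off the work surface, if the arm or the gripper's body presses on something with over 40 N, if the wrist force passes 120 N, or if a joint passes its speed limit or range.

## Working session

There is one attempt and no reset: what is moved stays moved. The work goes in short steps, Python scripts to look and compute and a tool call to move; the robot and the scene stay as the last step left them, time stands still between calls to the robot, and variables do not carry over. Pictures are saved under pics/ and viewed, at most 10 in all, crops included, and the job is handed in when it is done.

Besides the shell and the picture viewer there is one more tool, called after "Request:" as name(argument=value, ...) on one line, values as JSON. jog_arm: Moves the arm, as the interface text tells. Scaled input: -1 to 1 covers 0.025 m each way for a shift and 4 degrees each way for a turn. Its arguments: {"type":"object","properties":{"dr":{"type":"array","items":{"type":"array","items":{"type":"number"}}},"translation":{"type":"array","items":{"type":"array","items":{"type":"number"}}},"jaw":{"type":"array","items":{"type":"number"}},"squeeze":{"type":"number"}},"required":["dr","translation","jaw"]}

```bash
mkdir -p pics
python3 - <<'E'
from workcell import manip, optics
import cv2, pickle
o=manip.get_obs(); print({k:o[k] for k in ('clock','position','ee_rot','ft_force','grip_width')})
for n in ("scene","side"):
    c=optics.camera(n); pickle.dump(c,open(f'{n}0.pkl','wb')); cv2.imwrite(f'pics/{n}0.png',c['color'][:,:,::-1]); print(n,c['mtx'].tolist(),c['k1'],(-c['R'].T@c['t']))
E
```

```text
{'clock': 0.0, 'position': array([0.27213427, 0.56220962, 0.23051669]), 'ee_rot': array([ 2.23492297e-01,  9.74705424e-01, -7.13002285e-04, -1.44973978e-04]), 'ft_force': array([-0.03267033, -0.17901831, -1.14619253]), 'grip_width': 1.003682685782728}
scene [[516.8118482817337, 0.0, 315.6193749076795], [0.0, 516.8118482817337, 191.324836546344], [0.0, 0.0, 1.0]] -0.0519719486416912 [-0.36199877 -0.48098249  1.04783149]
side [[495.6481242009736, 0.0, 317.69739556204127], [0.0, 495.6481242009736, 200.6923168369371], [0.0, 0.0, 1.0]] -0.0871526820491025 [-0.1946986   1.18030861  0.70935531]
```

View pics/scene0.png

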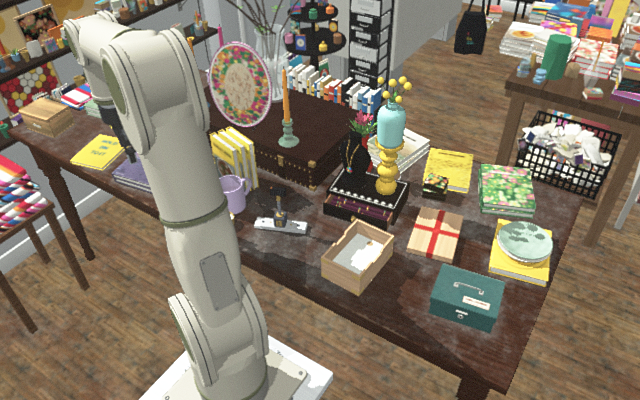

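View pics/side0.png

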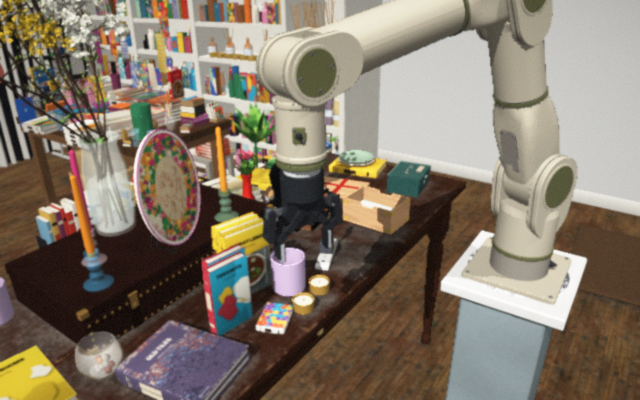

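The scene view shows the gauge at about (281,226), its wing near (279,192), the crate at (357,256), the lid at (436,233) and the mug at (233,195). The side view shows the gauge partly hidden behind the gripper at (325,255). I'll enlarge the scene view to pick points.

```bash
cat > h.py <<'E'
import numpy as np, cv2, pickle
from scipy.spatial.transform import Rotation as Rot
def ray(c,uv):
    K=c['mtx']; d=np.array([(uv[0]-K[0,2])/K[0,0],(uv[1]-K[1,2])/K[1,1]]); s=d.copy()
    for _ in range(20): s=d/(1+c['k1']*(s@s))
    return -c['R'].T@c['t'], c['R'].T@np.array([*s,1])
def onz(c,uv,z):
    o,r=ray(c,uv); return o+r*(z-o[2])/r[2]
def proj(c,X):
    p=(np.atleast_2d(X)@c['R'].T+c['t']); s=p[:,:2]/p[:,2:]; s=s*(1+c['k1']*(s**2).sum(1,keepdims=True))
    return s*[c['mtx'][0,0],c['mtx'][1,1]]+c['mtx'][:2,2]
E
python3 - <<'E'
from h import *
c=pickle.load(open('scene0.pkl','rb'))
im=c['color'][165:305,215:405,::-1]; cv2.imwrite('pics/crop0.png',cv2.resize(im,None,fx=4,fy=4,interpolation=cv2.INTER_CUBIC))
for n,uv,z in [('gaugeL',(254,226),.014),('gaugeR',(307,230),.014),('crate',(357,245),.076)]: print(n,onz(c,uv,z))
E
```

```text
gaugeL [0.40696632 0.26653553 0.014     ]
gaugeR [0.47462265 0.12924078 0.014     ]
crate [ 0.44801351 -0.04669121  0.076     ]
```

View pics/crop0.png

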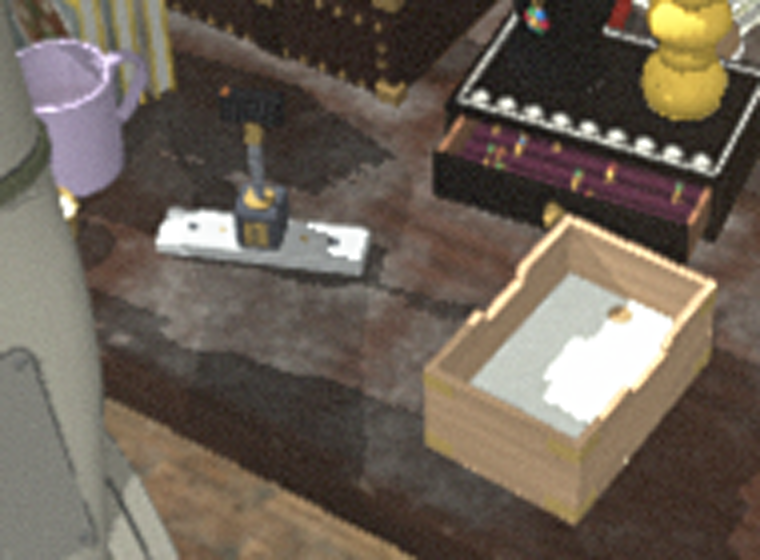

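The crop shows the crate's top corners at (427,375), (578,440), (715,285) and (568,215). The bar's top corners are at (168,208), (155,240), (365,265) and (370,230), and the wing centre is at about (252,106). The white board lies inside the crate, with a small brass-coloured spot away from the centre.

Run:
```python
from h import *
from scipy.optimize import least_squares
c=pickle.load(open('scene0.pkl','rb'))
cv=lambda p:np.array(p)/4+[215-.4,165-.4]
def fit(name,M,px,x0):
    M=np.array(M);uv=np.array([cv(p) for p in px])
    def W(q): return M@Rot.from_euler('z',q[2]).as_matrix().T+[q[0],q[1],0]
    r=least_squares(lambda q:(proj(c,W(q))-uv).ravel(),x0); print(name,r.x[:2].round(4),'yaw',np.degrees(r.x[2]).round(2)); print((proj(c,W(r.x))-uv).round(1).tolist()); return r.x
px=[(427,375),(578,440),(715,285),(568,215)]
for p in px: print(onz(c,cv(p),.076))
z=.076;fit('crate',[(-.085,.058,z),(-.085,-.058,z),(.085,-.058,z),(.085,.058,z)],px,[.45,-.05,0])
z=.014;fit('gauge',[(.018,.075,z),(-.018,.075,z),(-.018,-.075,z),(.018,-.075,z),(0,0,.135)],[(168,208),(155,240),(365,265),(370,230),(252,106)],[.44,.2,.4])
```

```text
[0.36069813 0.00577452 0.076     ]
[ 0.36556503 -0.10030933  0.076     ]
[ 0.52691742 -0.11054937  0.076     ]
[0.53311923 0.0038031  0.076     ]
crate [ 0.447 -0.05 ] yaw -1.72
[[-0.9, -1.5], [0.7, 2.3], [0.6, -0.8], [-0.4, -0.4]]
gauge [0.4561 0.2085] yaw 23.55
[[0.3, -0.2], [0.3, 0.4], [-0.8, -0.2], [0.3, -0.3], [-0.0, 0.3]]
```

```bash
cat >> h.py <<'E'
def plan(pos,yaw_deg,obs):
    """units: total shift (tool axes, before turning) and total turn to reach pos with tool y at yaw, pointing down"""
    R=Rot.from_quat(obs['ee_rot']); a=np.radians(yaw_deg)
    y=np.array([np.cos(a),np.sin(a),0]); zz=np.array([0,0,-1.]); T=Rot.from_matrix(np.c_[np.cross(y,zz),y,zz])
    d=np.array(pos)-obs['position']
    print('shift before turn',(R.inv().apply(d)/.025).round(3),'after turn',(T.inv().apply(d)/.025).round(3),'turn',(np.degrees((R.inv()*T).as_rotvec())/4).round(3))
E
python3 - <<'E'
from h import *
from workcell import manip
o=manip.get_obs(); plan([.456,.2085,.23],23.55,o)
c=pickle.load(open('scene0.pkl','rb'))
for uv in [(288,143),(243,123),(185,88),(258,184)]: print(onz(c,uv,.12),onz(c,uv,0))
E
```

```text
shift before turn [-12.784  -9.533   0.037] after turn [-15.91    1.087   0.024] turn [-1.7000e-02  7.0000e-03  1.0155e+01]
[0.67157575 0.33018095 0.12      ] [0.80525191 0.43509182 0.        ]
[0.68563278 0.52242104 0.12      ] [0.82112699 0.65219507 0.        ]
[0.75482081 0.85482    0.12      ] [0.89926337 1.02758445 0.        ]
[0.46606838 0.28587571 0.12      ] [0.57316548 0.38505641 0.        ]
```

Request:
jog_arm(translation=[[-0.8,-0.6,0],[-0.8,-0.6,0],[-0.8,-0.6,0],[-0.8,-0.6,0],[-0.8,-0.6,0],[-0.8,-0.6,0],[-0.8,-0.6,0],[-0.8,-0.6,0],[-0.8,-0.6,0],[-0.8,-0.6,0]], dr=[[0,0,0],[0,0,0],[0,0,0],[0,0,0],[0,0,0],[0,0,0],[0,0,0],[0,0,0],[0,0,0],[0,0,0]], jaw=[1,1,1,1,1,1,1,1,1,1], squeeze=60)

```text
clock: 1.1
position: [0.3872, 0.3393, 0.231]
ee_rot: [0.224, 0.975, -0.0, -0.0]
ft_force: [0.3, -0.0, -0.9]
grip_width: 0.998
grasp_force: 0.0
```

Request:
jog_arm(translation=[[-0.8,-0.6,0],[-0.8,-0.6,0],[-0.8,-0.6,0],[-0.8,-0.6,0],[-0.8,-0.6,0],[-0.8,-0.6,0],[0,0,0],[0,0,0],[0,0,0],[0,0,0]], dr=[[0,0,0.5],[0,0,0],[0,0,0],[0,0,0],[0,0,0],[0,0,0],[0,0,1],[0,0,1],[0,0,1],[0,0,1]], jaw=[1,1,1,1,1,1,1,1,1,1])

```text
clock: 2.1
position: [0.4519, 0.2047, 0.2311]
ee_rot: [0.375, 0.927, -0.0, -0.0]
ft_force: [0.3, 0.2, 1.0]
grip_width: 0.997
grasp_force: 0.0
```

Request:
jog_arm(translation=[[0,0,0],[0,0,0],[0,0,0],[0,0,0],[0,0,0],[0,0,0],[0,0,0],[0,0,0]], dr=[[0,0,1],[0,0,1],[0,0,1],[0,0,1],[0,0,1],[0,0,0.65],[0,0,0],[0,0,0]], jaw=[1,1,1,1,1,1,1,1])

```text
clock: 2.9
position: [0.4518, 0.205, 0.2312]
ee_rot: [0.548, 0.837, -0.0, -0.0]
ft_force: [0.6, -0.2, -0.2]
grip_width: 0.996
grasp_force: 0.0
```

Run:
```python
from h import *
from workcell import manip,optics
o=manip.get_obs(); print(o['clock'],o['position'],o['joint_pos'],o['ft_force']); plan([.456,.2085,.23],23.55,o)
c=optics.camera('wrist'); pickle.dump(c,open('wrist1.pkl','wb'))
cv2.imwrite('pics/wrist1.png',c['color'][:,:,::-1])
print(proj(c,[[.456,.2085,.135],[.456,.2085,.05]]), -c['R'].T@c['t'])
c2=optics.camera('side'); pickle.dump(c2,open('side1.pkl','wb')); cv2.imwrite('pics/side1.png',cv2.resize(c2['color'][130:280,230:430,::-1],None,fx=4,fy=4,interpolation=cv2.INTER_CUBIC))
```

```text
2.9 [0.45182984 0.20495092 0.23117766] [-0.72958252  0.04085804  0.21852113  1.80438064 -0.00925451  1.29758416
 -0.09683085] [ 0.59854167 -0.24648909 -0.21523873]
shift before turn [0.063 0.21  0.047] after turn [0.063 0.21  0.047] turn [-0.004 -0.     0.013]
[[325.48196786 196.71637106]
 [323.64782685 171.43127142]] [0.42142372 0.2738044  0.37412139]
```

View pics/wrist1.png

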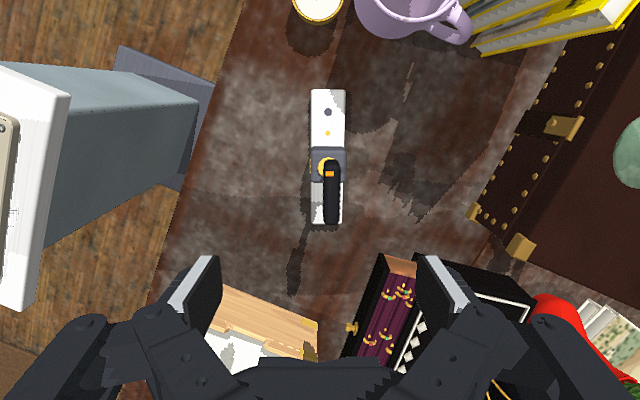

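The wrist view shows the bar from (311,90) to (343,223), the wing around (331,195), the mug and a candle at the top, and the crate at lower left. I'll crop it for a precise fit.

Run:
```python
from h import *
c=pickle.load(open('wrist1.pkl','rb'))
cv2.imwrite('pics/w1c.png',cv2.resize(c['color'][84:234,280:380,::-1],None,fx=4,fy=4,interpolation=cv2.INTER_CUBIC))
```

```text
(no output)
```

View pics/w1c.png

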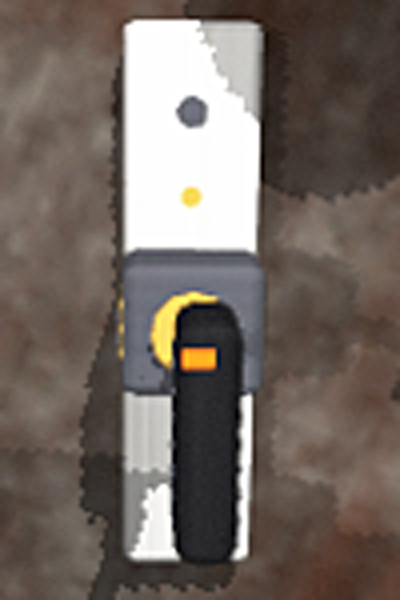

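```bash
cat >> h.py <<'E'
from scipy.optimize import least_squares
def fit(c,M,uv,x0):
    M=np.array(M);uv=np.array(uv)
    W=lambda q: M@Rot.from_euler('z',q[2]).as_matrix().T+[q[0],q[1],0]
    r=least_squares(lambda q:(proj(c,W(q))-uv).ravel(),x0,loss='soft_l1'); print(r.x[:2].round(4),'yaw',np.degrees(r.x[2]).round(2)); print((proj(c,W(r.x))-uv).round(1).tolist()); return r.x
E
python3 - <<'E'
from h import *
from workcell import manip
c=pickle.load(open('wrist1.pkl','rb'))
cv_=lambda p:np.array(p)/4+[280-.4,84-.4]
z=.014
B=[(-.018,.075,z),(.018,.075,z),(.018,-.075,z),(-.018,-.075,z)];P=[cv_(p) for p in [(125,20),(263,20),(249,558),(124,558)]]
fit(c,B,P,[.456,.2085,.4])
q=fit(c,B+[(0,-.023,.148)],P+[cv_((208,561))],[.456,.2085,.4])
q=fit(c,[(-.006,0,.148),(.006,0,.148),(0,-.023,.148)],[cv_(p) for p in [(177,450),(242,450),(208,561)]],[.456,.2085,.4])
E
```

```text
[0.4581 0.2147] yaw 23.23
[[-0.2, -0.7], [0.2, -0.5], [-0.0, 0.9], [0.1, 0.8]]
[0.4578 0.2152] yaw 23.23
[[-0.2, -1.3], [0.2, -1.1], [0.0, 0.4], [0.1, 0.3], [-0.0, 1.3]]
[0.458  0.2146] yaw 23.59
[[-0.4, -0.5], [0.4, -0.5], [-0.0, 2.1]]
```

The bar corners, in crop pixels, are (125,20), (263,20), (249,558) and (124,558). The wing top runs from x=177 to 242 and its far end is at y=561. The scene and wrist fits differ by 6 mm along y, so I'll check with the side view.

View pics/side1.png

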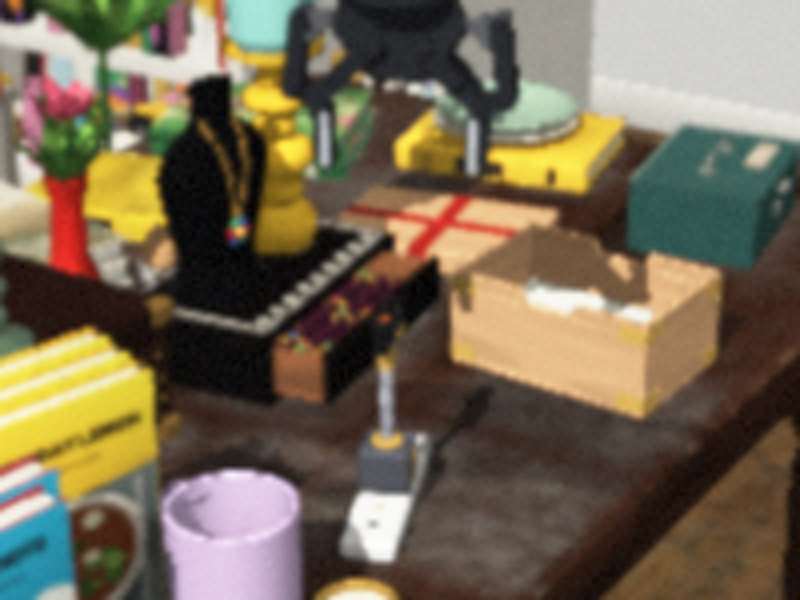

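The side crop shows the bar's near end from (343,547) to (393,553) and its far right corner at (428,433). The crate's bottom corners are at (452,360), (643,415) and (712,358), and its top ones at (450,285) and (720,262).

Run:
```python
from h import *
s=pickle.load(open('side1.pkl','rb')); cv_=lambda p:np.array(p)/4+[230-.4,130-.4]
z=.014
fit(s,[(.018,.075,z),(-.018,.075,z),(-.018,-.075,z)],[cv_(p) for p in [(343,547),(393,552),(428,433)]],[.456,.21,.4])
fit(s,[(.085,.058,0),(-.085,.058,0),(-.085,-.058,0),(.085,.058,.076),(-.085,-.058,.076)],[cv_(p) for p in [(452,360),(643,415),(712,358),(450,285),(720,262)]],[.447,-.05,0])
```

```text
[0.4543 0.22  ] yaw 24.81
[[-0.6, -0.2], [0.7, -0.4], [-0.1, 1.0]]
[ 0.4497 -0.0467] yaw 0.65
[[-0.6, 0.1], [0.8, 0.4], [0.1, -0.5], [0.0, -3.3], [-0.3, 1.4]]
```

Run:
```python
from h import *
from workcell import manip
plan([.457,.2135,.117],23.4,manip.get_obs())
```

```text
shift before turn [0.226 0.324 4.57 ] after turn [0.227 0.323 4.57 ] turn [-0.001 -0.001  0.051]
```

Request:
jog_arm(translation=[[0.23,0.32,0],[0,0,0.8],[0,0,0.8],[0,0,0.8],[0,0,0.8],[0,0,0.8],[0,0,0.57],[0,0,0],[0,0,0],[0,0,0]], dr=[[0,0,0.05],[0,0,0],[0,0,0],[0,0,0],[0,0,0],[0,0,0],[0,0,0],[0,0,0],[0,0,0],[0,0,0]], jaw=[1,1,1,1,1,1,1,1,1,1])

```text
clock: 4.0
position: [0.4575, 0.2142, 0.118]
ee_rot: [0.549, 0.836, 0.001, 0.0]
ft_force: [-0.3, -0.4, 0.8]
grip_width: 1.001
grasp_force: 0.0
```

Run:
```python
from h import *
from workcell import manip,optics
o=manip.get_obs(); print(o['position'],o['ft_force'])
c=optics.camera('wrist'); pickle.dump(c,open('wrist2.pkl','wb')); cv2.imwrite('pics/wrist2.png',c['color'][:,:,::-1])
print(proj(c,[[*o['position'][:2],.135]]))
```

```text
[0.45752684 0.21418275 0.11801797] [-0.26538521 -0.38409798  0.83355782]
[[318.93891071 278.34084715]]
```

View pics/wrist2.png

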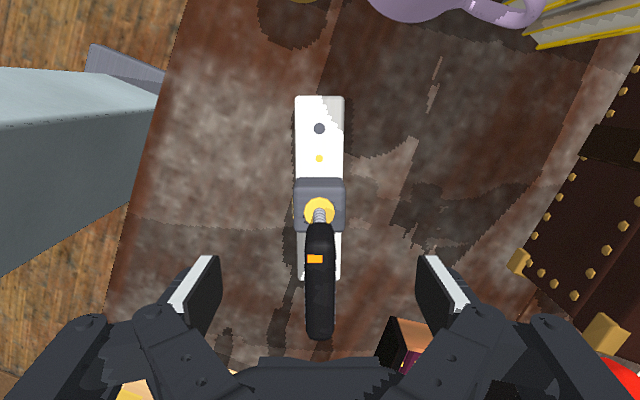

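The wing is centred between the pads: wing x is about 320 and the mid-point of the pads about 318. The wing's far end is at (320,339) and the near bar corners are at (294,97) and (344,97).

Run:
```python
from h import *
c=pickle.load(open('wrist2.pkl','rb'))
q=fit(c,[(-.018,.075,.014),(.018,.075,.014),(0,-.023,.148),(-.018,-.017,.046)],[(294.5,96.5),(344.5,96.5),(320,339.5),(295,229)],[.457,.214,.4])
for y in (-.023,.023): print(proj(c,[[*(q[:2]+np.array([-np.sin(q[2]),np.cos(q[2])])*y),.148],[*(q[:2]+np.array([-np.sin(q[2]),np.cos(q[2])])*y),.122]]))
```

```text
[0.4577 0.2155] yaw 23.12
[[-0.3, -3.6], [0.5, -3.4], [0.4, 1.6], [-1.7, 2.0]]
[[320.42314829 341.11221102]
 [319.971582   303.81546772]]
[[321.21139856 239.26082125]
 [320.57576524 214.81796937]]
```

Request:
jog_arm(translation=[[0,0,0],[0,0,0],[0,0,0],[0,0,0],[0,0,0],[0,0,0],[0,0,0],[0,0,0]], dr=[[0,0,0],[0,0,0],[0,0,0],[0,0,0],[0,0,0],[0,0,0],[0,0,0],[0,0,0]], jaw=[0,0,0,0,0,0,0,0], squeeze=70)

```text
clock: 4.85
position: [0.4573, 0.2139, 0.1173]
ee_rot: [0.549, 0.836, 0.0, 0.0]
ft_force: [2.2, 0.3, -0.3]
grip_width: 0.129
grasp_force: 70.4
```

Request:
jog_arm(translation=[[0,0,-0.3],[0,0,-0.6],[0,0,-0.8],[0,0,-0.8],[0,0,-0.8],[0,0,-0.8],[0,0,-0.5],[0,0,0],[0,0,0]], dr=[[0,0,0],[0,0,0],[0,0,0],[0,0,0],[0,0,0],[0,0,0],[0,0,0],[0,0,0],[0,0,0]], jaw=[0,0,0,0,0,0,0,0,0])

```text
clock: 5.75
position: [0.4563, 0.2134, 0.231]
ee_rot: [0.549, 0.836, -0.001, -0.0]
ft_force: [0.0, -0.5, -8.5]
grip_width: 0.126
grasp_force: 69.3
```

Run:
```python
from h import *
from workcell import manip
o=manip.get_obs();print(o['ft_force'],o['torque'])
plan([.4485,-.049,.2325],-1,o)
c=pickle.load(open('scene0.pkl','rb'))
for p in [(438,170),(550,225),(465,90)]: print(onz(c,np.array(p)/4+[215,165],.06))
```

```text
[ 0.01334707 -0.52306973 -8.45543252] [0.0082239  0.05035538 0.02157897]
shift before turn [-9.51  -4.451 -0.049] after turn [-10.499  -0.13   -0.058] turn [-0.023  0.007  6.094]
[0.53801342 0.11068191 0.06      ]
[0.53194054 0.01552488 0.06      ]
[0.62205765 0.14104991 0.06      ]
```

Request:
jog_arm(translation=[[0,0,0],[0,0,0],[0,0,0],[0,0,0],[0,0,0],[0,0,0],[0,0,0],[0,0,0],[-0.4,0,0],[-0.8,0,0]], dr=[[0,0,0.5],[0,0,0.8],[0,0,0.8],[0,0,0.8],[0,0,0.8],[0,0,0.8],[0,0,0.8],[0,0,0.8],[0,0,0],[0,0,0]], jaw=[0,0,0,0,0,0,0,0,0,0])

```text
clock: 6.75
position: [0.4555, 0.1838, 0.2308]
ee_rot: [0.712, 0.702, -0.001, -0.0]
ft_force: [0.3, -0.3, -7.5]
grip_width: 0.13
grasp_force: 69.2
```

Request:
jog_arm(translation=[[-0.9,0,0],[-0.9,0,0],[-0.9,0,0],[-0.9,0,0],[-0.9,0,0],[-0.9,0,0],[-0.9,0,0],[-0.9,0,0],[-0.9,0,0],[-0.6,0,0]], dr=[[0,0,0],[0,0,0],[0,0,0],[0,0,0],[0,0,0],[0,0,0],[0,0,0],[0,0,0],[0,0,0],[0,0,0]], jaw=[0,0,0,0,0,0,0,0,0,0])

```text
clock: 7.75
position: [0.4514, -0.0364, 0.2312]
ee_rot: [0.714, 0.701, -0.001, -0.0]
ft_force: [0.2, 0.1, -6.4]
grip_width: 0.131
grasp_force: 69.2
```

Request:
jog_arm(translation=[[-0.3,-0.13,0],[0,0,0],[0,0,0],[0,0,0]], dr=[[0,0,0],[0,0,0],[0,0,0],[0,0,0]], jaw=[0,0,0,0])

```text
clock: 8.15
position: [0.449, -0.0403, 0.2319]
ee_rot: [0.713, 0.701, 0.0, -0.0]
ft_force: [-0.6, 0.6, -7.7]
grip_width: 0.131
grasp_force: 69.2
```

Run:
```python
from h import *
from workcell import manip,optics
o=manip.get_obs();print(o['clock'],o['position'],o['ft_force'])
plan([.4485,-.049,.2325],-1,o)
im=[]
for n in ('wrist','scene','side'):
    c=optics.camera(n); pickle.dump(c,open(n+'3.pkl','wb'))
    print(n,proj(c,[.448,-.05,.08]))
    im.append(c['color'][:,:,::-1])
a=cv2.resize(im[1][130:330,250:450],(400,400),interpolation=cv2.INTER_CUBIC);b=cv2.resize(im[2][100:300,280:480],(400,400),interpolation=cv2.INTER_CUBIC)
cv2.imwrite('pics/w3.png',cv2.resize(im[0],(800,500),interpolation=cv2.INTER_CUBIC)); cv2.imwrite('pics/ss3.png',np.hstack([a,b]))
```

```text
8.15 [ 0.44899689 -0.04025799  0.23190614] [-0.61561534  0.60011981 -7.71863001]
shift before turn [-0.35  -0.014 -0.024] after turn [-0.35  -0.014 -0.024] turn [-0.003 -0.004  0.018]
wrist [[317.51535694 190.65403223]]
scene [[358.16614645 244.43032968]]
side [[376.82665815 195.57160049]]
```

View pics/w3.png

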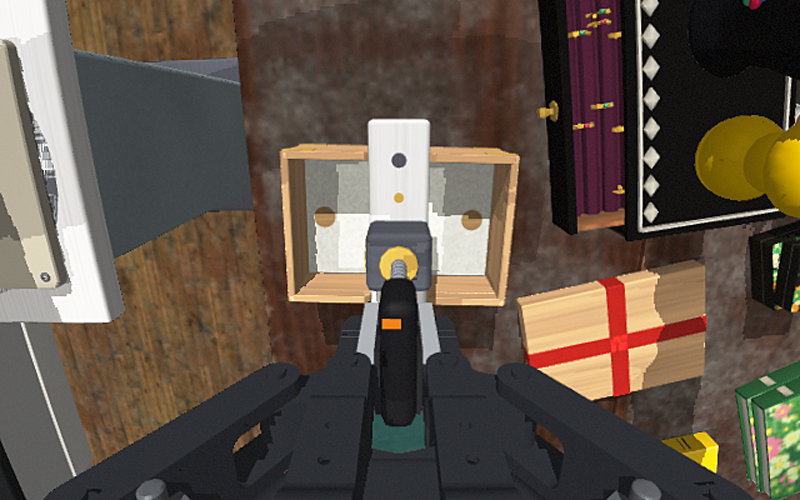

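The wrist view shows the bar's near top corners at (368,120) and (430,120). The crate's top corners are at about (282,150), (519,154), (289,303) and (505,306). The bar already lies almost over the notches, and the board's two knots are well away from the probe.

Run:
```python
from h import *
from workcell import manip
c=pickle.load(open('wrist3.pkl','rb')); k=1.25
g=cv2.cvtColor(c['color'],cv2.COLOR_RGB2GRAY)
z=.076
q=fit(c,[(-.085,.058,z),(.085,.058,z),(-.085,-.058,z),(.085,-.058,z)],np.array([(282,150),(519,154),(289,303),(505,306)])/k,[.448,-.05,0])
h=.1146
q2=fit(c,[(-.018,.075,h+.014),(.018,.075,h+.014),(-.018,.017,h+.046),(.018,.017,h+.046)],np.array([(368.5,119.5),(430,119.5),(368,224),(431,224)])/k,[.449,-.04,0])
print(proj(c,[[*q[:2],z]])*k)
# corner refinement on sharp candidates
for n,pts in (('crate',[(282,150),(519,154),(289,303),(505,306)]),('bar',[(368.5,119.5),(430,119.5)])):
    p=np.array(pts,np.float32).reshape(-1,1,2)/k; print(n,(cv2.cornerSubPix(g,p.astype(np.float32),(3,3),(-1,-1),(3,30,.01))*k).reshape(-1,2).round(1).tolist())
```

```text
[ 0.4493 -0.0464] yaw -1.94
[[-2.2, 0.6], [1.1, 0.8], [-0.2, -0.9], [0.4, -0.6]]
[ 0.4497 -0.0391] yaw -0.89
[[-0.9, -2.8], [0.9, -2.8], [-2.0, 4.6], [2.0, 4.5]]
[[398.60658327 232.1516081 ]]
crate [[281.1000061035156, 148.89999389648438], [519.2000122070312, 156.0], [288.79998779296875, 300.5], [502.1000061035156, 305.5]]
bar [[368.0, 120.9000015258789], [428.5, 120.69999694824219]]
```

View pics/ss3.png

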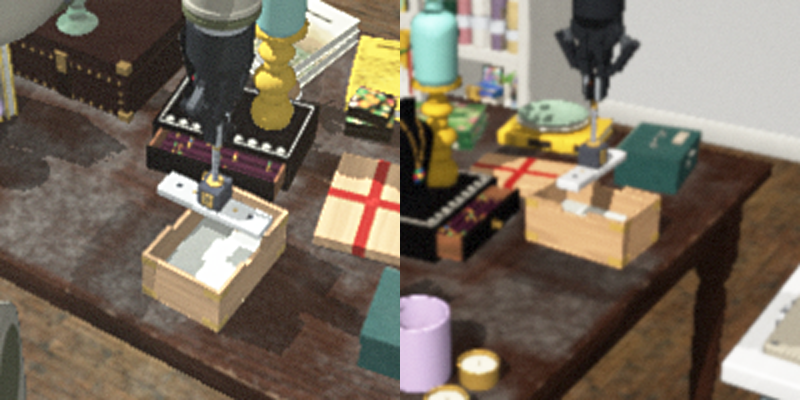

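The scene and side views confirm the bar hangs level across the crate's middle, above the notches. I'll trim the pose and descend.

Request:
jog_arm(translation=[[-0.3,0,0],[0,0,0],[0,0,0.4],[0,0,0.4],[0,0,0.3],[0,0,0.2],[0,0,0],[0,0,0]], dr=[[0,0,0.2],[0,0,0],[0,0,0],[0,0,0],[0,0,0],[0,0,0],[0,0,0],[0,0,0]], jaw=[0,0,0,0,0,0,0,0])

```text
clock: 9.1
position: [0.449, -0.0487, 0.1996]
ee_rot: [0.718, 0.696, 0.0, 0.0]
ft_force: [0.8, 0.2, -6.7]
grip_width: 0.131
grasp_force: 69.3
```

Run:
```python
from h import *
from workcell import manip,optics
o=manip.get_obs();print(o['clock'],o['position'],o['ft_force'])
plan([.4485,-.049,.183],-1.8,o)
c=optics.camera('wrist'); pickle.dump(c,open('wrist4.pkl','wb'))
cv2.imwrite('pics/w4.png',cv2.resize(c['color'][60:270,210:430,::-1],None,fx=2.8,fy=2.8,interpolation=cv2.INTER_CUBIC))
```

```text
9.1 [ 0.44900809 -0.04869932  0.19960208] [ 0.75528865  0.2277004  -6.69034962]
shift before turn [-0.013 -0.02   0.664] after turn [-0.013 -0.02   0.664] turn [ 0.001  0.    -0.006]
```

View pics/w4.png

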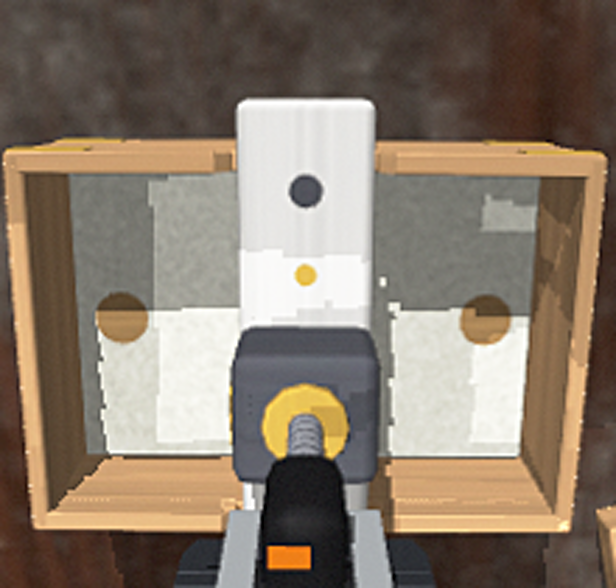

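The bar's near end spans 237–376, centred between the notch edges at 215 and 397, and it lines up at the far wall to about 1 mm. I'll descend slowly and watch the force.

Request:
jog_arm(translation=[[0,0,0.2],[0,0,0.2],[0,0,0.1],[0,0,0],[0,0,0]], dr=[[0,0,0],[0,0,0],[0,0,0],[0,0,0],[0,0,0]], jaw=[0,0,0,0,0])

```text
clock: 9.65
position: [0.4489, -0.0487, 0.187]
ee_rot: [0.718, 0.696, -0.0, -0.0]
ft_force: [-0.3, -0.5, -7.4]
grip_width: 0.132
grasp_force: 69.3
```

Request:
jog_arm(translation=[[0,0,0.08],[0,0,0.08],[0,0,0],[0,0,0]], dr=[[0,0,0],[0,0,0],[0,0,0],[0,0,0]], jaw=[0,0,0,0])

```text
clock: 10.05
position: [0.4491, -0.0487, 0.1832]
ee_rot: [0.718, 0.696, 0.0, 0.0]
ft_force: [0.3, 0.1, -3.3]
grip_width: 0.128
grasp_force: 69.7
```

Request:
jog_arm(translation=[[0,0,0.1],[0,0,0.1],[0,0,0],[0,0,0]], dr=[[0,0,0],[0,0,0],[0,0,0],[0,0,0]], jaw=[0,0,0,0])

```text
clock: 10.45
position: [0.4492, -0.0487, 0.1783]
ee_rot: [0.718, 0.696, 0.0, 0.0]
ft_force: [-0.1, 0.2, 2.6]
grip_width: 0.124
grasp_force: 70.7
```

Request:
jog_arm(translation=[[0,0,0.15],[0,0,0.15],[0,0,0],[0,0,0]], dr=[[0,0,0],[0,0,0],[0,0,0],[0,0,0]], jaw=[0,0,0,0])

```text
clock: 10.85
position: [0.4491, -0.0487, 0.1705]
ee_rot: [0.718, 0.696, 0.0, 0.0]
ft_force: [-0.6, -0.4, 2.8]
grip_width: 0.126
grasp_force: 70.7
```

Request:
jog_arm(translation=[[0,0,0.14],[0,0,0.14],[0,0,0],[0,0,0]], dr=[[0,0,0],[0,0,0],[0,0,0],[0,0,0]], jaw=[0,0,0,0])

```text
clock: 11.25
position: [0.449, -0.0487, 0.1635]
ee_rot: [0.718, 0.696, 0.0, 0.0]
ft_force: [0.9, 0.3, 2.1]
grip_width: 0.123
grasp_force: 70.8
```

Request:
jog_arm(translation=[[0,0,0.1],[0,0,0],[0,0,0]], dr=[[0,0,0],[0,0,0],[0,0,0]], jaw=[0,0,0])

```text
clock: 11.55
position: [0.449, -0.0487, 0.161]
ee_rot: [0.718, 0.696, 0.0, 0.0]
ft_force: [1.9, 0.4, 1.8]
grip_width: 0.128
grasp_force: 70.7
```

Request:
jog_arm(translation=[[0,0,0.1],[0,0,0],[0,0,0]], dr=[[0,0,0],[0,0,0],[0,0,0]], jaw=[0,0,0])

```text
clock: 11.85
position: [0.449, -0.0487, 0.1585]
ee_rot: [0.718, 0.696, 0.0, 0.0]
ft_force: [1.6, -0.4, 2.6]
grip_width: 0.13
grasp_force: 70.7
```

Request:
jog_arm(translation=[[0,0,0.1],[0,0,0],[0,0,0]], dr=[[0,0,0],[0,0,0],[0,0,0]], jaw=[0,0,0])

```text
clock: 12.15
position: [0.449, -0.0487, 0.156]
ee_rot: [0.718, 0.696, 0.0, 0.0]
ft_force: [1.7, -0.7, 2.3]
grip_width: 0.125
grasp_force: 70.7
```

Request:
jog_arm(translation=[[0,0,0.1],[0,0,0],[0,0,0]], dr=[[0,0,0],[0,0,0],[0,0,0]], jaw=[0,0,0])

```text
clock: 12.45
position: [0.4489, -0.0487, 0.1535]
ee_rot: [0.718, 0.696, 0.0, -0.0]
ft_force: [2.0, 0.8, 2.6]
grip_width: 0.13
grasp_force: 70.7
```

Request:
jog_arm(translation=[[0,0,0.1],[0,0,0],[0,0,0]], dr=[[0,0,0],[0,0,0],[0,0,0]], jaw=[0,0,0])

```text
clock: 12.75
position: [0.4489, -0.0487, 0.151]
ee_rot: [0.718, 0.696, 0.0, -0.0]
ft_force: [2.1, -0.2, 2.3]
grip_width: 0.13
grasp_force: 70.7
```

Request:
jog_arm(translation=[[0,0,0.1],[0,0,0],[0,0,0]], dr=[[0,0,0],[0,0,0],[0,0,0]], jaw=[0,0,0])

```text
clock: 13.05
position: [0.4489, -0.0487, 0.1485]
ee_rot: [0.718, 0.696, 0.0, -0.0]
ft_force: [2.5, -0.4, 2.5]
grip_width: 0.125
grasp_force: 70.7
```

Request:
jog_arm(translation=[[0,0,0.1],[0,0,0],[0,0,0]], dr=[[0,0,0],[0,0,0],[0,0,0]], jaw=[0,0,0])

```text
clock: 13.35
position: [0.4489, -0.0487, 0.146]
ee_rot: [0.718, 0.696, 0.0, -0.0]
ft_force: [2.3, 0.2, 3.5]
grip_width: 0.13
grasp_force: 70.8
```

Request:
jog_arm(translation=[[0,0,0.03],[0,0,0],[0,0,0]], dr=[[0,0,0],[0,0,0],[0,0,0]], jaw=[0,0,0])

```text
clock: 13.65
position: [0.449, -0.0487, 0.1453]
ee_rot: [0.718, 0.696, 0.0, 0.0]
ft_force: [2.7, 0.1, 2.8]
grip_width: 0.128
grasp_force: 71.1
```

Request:
jog_arm(translation=[[0,0,0.06],[0,0,0],[0,0,0]], dr=[[0,0,0],[0,0,0],[0,0,0]], jaw=[0,0,0])

```text
clock: 13.95
position: [0.4491, -0.0487, 0.144]
ee_rot: [0.718, 0.696, 0.0, 0.0]
ft_force: [1.9, 0.4, 6.0]
grip_width: 0.127
grasp_force: 71.6
```

Run:
```python
from h import *
from workcell import manip,optics
F=[]
for i in range(8):
    optics.camera('wrist'); o=manip.get_obs(); F.append(np.r_[o['ft_force'],o['torque'],o['grasp_force'],o['position']])
F=np.array(F); print(F.mean(0).round(4)); print(F.std(0).round(3), o['joint_pos'])
```

```text
[ 1.39900e+00  1.63400e-01  6.35780e+00  3.30000e-02 -3.23600e-01
 -1.90000e-03  7.15553e+01  4.49100e-01 -4.87000e-02  1.44000e-01]
[0.367 0.399 0.529 0.029 0.044 0.04  0.002 0.    0.    0.   ] [-4.88752838e-01  2.67000449e-03  5.02447449e-01  2.03329452e+00
 -1.65777929e-03  1.10561550e+00 -1.75469116e-02]
```

Contact is confirmed at about 3.3 N on the tip. Next I'll turn the wing clockwise.

Request:
jog_arm(translation=[[0,0,0],[0,0,0],[0,0,0],[0,0,0],[0,0,0],[0,0,0]], dr=[[0,0,0.5],[0,0,0.8],[0,0,0.8],[0,0,0.8],[0,0,0.6],[0,0,0]], jaw=[0,0,0,0,0,0])

```text
clock: 14.95
position: [0.4491, -0.0487, 0.1441]
ee_rot: [0.798, 0.602, 0.0, 0.0]
ft_force: [1.4, 0.2, 7.2]
grip_width: 0.131
grasp_force: 71.4
```

```bash
cat > f.py <<'E'
from h import *
from workcell import manip,optics
F=[]
for i in range(4):
    optics.camera('wrist'); o=manip.get_obs(); F.append(np.r_[o['ft_force'],o['torque'],o['grasp_force'],o['position']])
F=np.array(F); print(F.mean(0).round(4)); R=Rot.from_quat(o['ee_rot']); print('tool F',R.inv().apply(F.mean(0)[:3]).round(2),'yaw y',np.degrees(np.arctan2(*R.apply([0,1,0])[[1,0]])).round(2),o['joint_pos'][6],o['clock'])
E
python3 f.py
```

```text
[ 1.85130e+00  2.46900e-01  6.66180e+00  8.62000e-02 -4.13700e-01
 -5.04000e-02  7.14145e+01  4.49100e-01 -4.87000e-02  1.44100e-01]
tool F [ 0.75  1.72 -6.66] yaw y -15.83 -0.26192888086527244 15.15
```

Request:
jog_arm(translation=[[0,0,0],[0,0,0],[0,0,0],[0,0,0],[0,0,0],[0,0,0]], dr=[[0,0,0.6],[0,0,0.8],[0,0,0.8],[0,0,0.8],[0,0,0.5],[0,0,0]], jaw=[0,0,0,0,0,0])

```text
clock: 15.75
position: [0.4492, -0.0487, 0.1441]
ee_rot: [0.866, 0.501, 0.0, 0.0]
ft_force: [1.3, -0.3, 6.1]
grip_width: 0.126
grasp_force: 71.4
```

```bash
python3 f.py
```

```text
[ 1.99880e+00  2.88500e-01  6.16890e+00  1.23300e-01 -4.62100e-01
 -3.17000e-02  7.13772e+01  4.49200e-01 -4.87000e-02  1.44100e-01]
tool F [ 1.25  1.59 -6.17] yaw y -29.83 -0.5062588562783014 15.95
```

Request:
jog_arm(translation=[[0,0,0],[0,0,0],[0,0,0],[0,0,0],[0,0,0],[0,0,0],[0,0,0]], dr=[[0,0,0.8],[0,0,0.8],[0,0,0.8],[0,0,0.8],[0,0,0.8],[0,0,0.8],[0,0,0]], jaw=[0,0,0,0,0,0,0])

```text
clock: 16.65
position: [0.4492, -0.0487, 0.1441]
ee_rot: [0.937, 0.349, 0.0, 0.0]
ft_force: [2.5, -0.3, 6.2]
grip_width: 0.129
grasp_force: 71.3
```

```bash
python3 f.py
```

```text
[ 3.04810e+00 -1.45600e-01  5.87200e+00  5.74000e-02 -5.77900e-01
 -1.70000e-02  7.13079e+01  4.49200e-01 -4.88000e-02  1.44100e-01]
tool F [ 2.21  2.11 -5.87] yaw y -49.04 -0.8413689763480005 16.85
```

Run:
```python
from h import *
from workcell import manip,optics
for n,boxes in (('scene',{'crate':(320,225,395,290),'bar':(325,205,400,255),'lid':(405,210,465,260)}),('side',{'crate':(340,190,415,235),'candles':(290,270,330,310)})):
    a=pickle.load(open(n+('0' if n=='scene' else '1')+'.pkl','rb')); b=optics.camera(n); pickle.dump(b,open(n+'5.pkl','wb'))
    ga,gb=[cv2.cvtColor(x['color'],cv2.COLOR_RGB2GRAY) for x in (a,b)]
    for k,(x0,y0,x1,y1) in boxes.items():
        p=cv2.goodFeaturesToTrack(ga[y0:y1,x0:x1],25,.05,4)+np.array([x0,y0],np.float32)
        q,st,e=cv2.calcOpticalFlowPyrLK(ga,gb,p.astype(np.float32),None,winSize=(9,9),maxLevel=1)
        ok=(st.ravel()==1)&(e.ravel()<12); d=(q-p).reshape(-1,2)[ok]; print(n,k,len(p),ok.sum(),np.median(d,0).round(2),d.std(0).round(2)); 
        if k=='crate': print(np.c_[p.reshape(-1,2)[ok],d].round(1).tolist())
# bar long edge direction on wrist? white bar in scene: minAreaRect
hsv=cv2.cvtColor(b['color'],cv2.COLOR_RGB2HSV)
w3=pickle.load(open('wrist4.pkl','rb')); w=optics.camera('wrist'); pickle.dump(w,open('wrist5.pkl','wb')); cv2.imwrite('pics/w5.png',w['color'][:,:,::-1])
# predicted bar near-end corners under hypotheses: world-fixed bar yaw -1.8 vs turned with the tool
o=manip.get_obs(); hgt=.08
for yaw in (-1.8,-5,-49): 
    R=Rot.from_euler('z',yaw,degrees=True).as_matrix(); P=np.array([(-.018,.075,hgt),(.018,.075,hgt),(.018,-.075,hgt),(-.018,-.075,hgt)])@R.T+[.449,-.0487,0]; uv=proj(w,P)
    m=np.zeros(w['color'].shape[:2],np.uint8); cv2.fillPoly(m,[np.round(uv).astype(np.int32)],1); hs=cv2.cvtColor(w['color'],cv2.COLOR_RGB2HSV); print(yaw,uv.round().tolist(),np.median(hs[m>0],0),((hs[...,1]<30)&(hs[...,2]>130))[m>0].mean())
```

```text
scene crate 18 4 [-0.12  0.11] [2.26 2.73]
[[389.0, 236.0, -0.10000000149011612, 0.0], [386.0, 229.0, 0.10000000149011612, 0.0], [383.0, 245.0, -0.20000000298023224, 0.20000000298023224], [366.0, 268.0, -5.300000190734863, 6.400000095367432]]
scene bar 25 11 [-0.01  0.05] [0.07 0.09]
scene lid 23 23 [ 0.01 -0.01] [0.04 0.03]
side crate 16 3 [-0.14 -0.09] [0.8  0.33]
[[408.0, 198.0, -0.10000000149011612, 0.20000000298023224], [344.0, 219.0, -0.0, -0.10000000149011612], [352.0, 227.0, -1.7999999523162842, -0.6000000238418579]]
side candles 13 13 [-0.02  0.  ] [0.04 0.02]
-1.8 [[211.0, 157.0], [247.0, 113.0], [415.0, 264.0], [378.0, 297.0]] [ 30.   6. 170.] 0.5692204862561617
-5 [[214.0, 151.0], [253.0, 110.0], [411.0, 269.0], [373.0, 300.0]] [ 30.   6. 172.] 0.592310942120828
-49 [[288.0, 95.0], [348.0, 95.0], [343.0, 310.0], [294.0, 310.0]] [ 34.  18. 121.] 0.19352686019352686
```

The crate hasn't moved and the bar is still in place, so the wing is turning on the gauge. I'll finish the turn.

Request:
jog_arm(translation=[[0,0,0],[0,0,0],[0,0,0],[0,0,0],[0,0,0],[0,0,0],[0,0,0],[0,0,0],[0,0,0]], dr=[[0,0,0.8],[0,0,0.8],[0,0,0.8],[0,0,0.8],[0,0,0.8],[0,0,0.8],[0,0,0.8],[0,0,0],[0,0,0]], jaw=[0,0,0,0,0,0,0,0,0])

```text
clock: 17.9
position: [0.4491, -0.0488, 0.1441]
ee_rot: [0.987, 0.161, 0.0, -0.0]
ft_force: [1.2, -0.3, 6.6]
grip_width: 0.127
grasp_force: 71.5
```

```bash
python3 f.py
```

```text
[ 1.17770e+00 -1.87700e-01  6.73840e+00  1.00900e-01 -3.59100e-01
 -4.74000e-02  7.15003e+01  4.49100e-01 -4.88000e-02  1.44100e-01]
tool F [ 1.06  0.55 -6.74] yaw y -71.44 -1.2323794542813449 18.1
```

Request:
jog_arm(translation=[[0,0,0],[0,0,0]], dr=[[0,0,0.7],[0,0,0]], jaw=[0,0])

```text
clock: 18.3
position: [0.4491, -0.0488, 0.1441]
ee_rot: [0.991, 0.137, 0.0, 0.0]
ft_force: [1.4, -0.5, 7.4]
grip_width: 0.129
grasp_force: 71.5
```

```bash
python3 f.py
```

```text
[ 7.82400e-01 -1.13900e+00  7.27480e+00 -2.10000e-03 -4.01700e-01
  3.18500e-01  7.14986e+01  4.49200e-01 -4.88000e-02  1.44100e-01]
tool F [ 0.45  1.31 -7.27] yaw y -74.21 -1.2808126397089692 18.5
```

The torque has risen to 0.32 N·m, so the wing is at its stop. Releasing now.

Request:
jog_arm(translation=[[0,0,0],[0,0,0],[0,0,0],[0,0,0],[0,0,0],[0,0,0],[0,0,0]], dr=[[0,0,-0.2],[0,0,0],[0,0,0],[0,0,0],[0,0,0],[0,0,0],[0,0,0]], jaw=[0,0.3,0.6,1,1,1,1])

```text
clock: 19.2
position: [0.4488, -0.0487, 0.1437]
ee_rot: [0.99, 0.144, -0.0, -0.0]
ft_force: [0.3, -0.0, 0.6]
grip_width: 1.003
grasp_force: 0.0
```

Request:
jog_arm(translation=[[0,0,-0.2],[0,0,-0.5],[0,0,-0.8],[0,0,-0.8],[0,0,-0.8],[0,0,-0.8],[0,0,-0.8],[0,0,0],[0,0,0]], dr=[[0,0,0],[0,0,0],[0,0,0],[0,0,0],[0,0,0],[0,0,0],[0,0,0],[0,0,0],[0,0,0]], jaw=[1,1,1,1,1,1,1,1,1])

```text
clock: 20.1
position: [0.4491, -0.0488, 0.2619]
ee_rot: [0.99, 0.144, 0.001, -0.0]
ft_force: [0.8, -0.1, -0.7]
grip_width: 0.999
grasp_force: 0.0
```

Run:
```python
from h import *
from workcell import manip,optics
o=manip.get_obs(); print(o['clock'],o['position'],o['ft_force'])
# Did the wing stay down? dark-pixel score for wing silhouettes at both heights, side and scene views
for n in ('side','scene'):
    c=optics.camera(n); pickle.dump(c,open(n+'6.pkl','wb')); v=cv2.cvtColor(c['color'],cv2.COLOR_RGB2HSV)[...,2]
    for yaw in (-75,-2):
      R=Rot.from_euler('z',yaw,degrees=True).as_matrix()
      s=[]
      for zc in np.arange(.145,.206,.005):
        box=np.array([(sx*.006,sy*.023,sz*.013) for sx in(-1,1) for sy in(-1,1) for sz in(-1,1)])@R.T+[.449,-.0487,zc]
        m=np.zeros(v.shape,np.uint8); cv2.fillConvexPoly(m,cv2.convexHull(np.round(proj(c,box)).astype(np.int32)),1); s.append(int(np.mean(v[m>0])))
      print(n,yaw,s)
```

```text
20.1 [ 0.44908544 -0.04876633  0.26192727] [ 0.79923294 -0.08005684 -0.69549577]
side -75 [103, 102, 97, 94, 101, 114, 133, 154, 179, 189, 194, 197, 196]
side -2 [100, 94, 96, 96, 105, 120, 136, 163, 183, 198, 207, 206, 201]
scene -75 [94, 91, 88, 84, 83, 87, 89, 90, 93, 91, 88, 85, 89]
scene -2 [130, 128, 116, 108, 95, 91, 86, 80, 77, 72, 78, 85, 88]
```

Run:
```python
from h import *
from workcell import manip,optics
ok_all=True
for n,f,boxes in (('side','side1',{'crate':(340,190,415,237),'candles':(290,270,330,310),'mug':(268,245,308,280)}),('scene','scene0',{'crate':(318,222,397,292),'lid':(405,210,465,260)})):
    ga,gb=[cv2.cvtColor(pickle.load(open(x+'.pkl','rb'))['color'],cv2.COLOR_RGB2GRAY) for x in (f,n+'6')]
    for k,(x0,y0,x1,y1) in boxes.items():
        p=(cv2.goodFeaturesToTrack(ga[y0:y1,x0:x1],40,.02,3)+np.array([x0,y0],np.float32)).astype(np.float32)
        q,st,e=cv2.calcOpticalFlowPyrLK(ga,gb,p,None,winSize=(9,9),maxLevel=0)
        ok=(st.ravel()==1)&(e.ravel()<10); d=(q-p).reshape(-1,2)[ok]; m=np.median(d,0); print(n,k,ok.sum(),m.round(2)); ok_all&=bool(np.abs(m).max()<.6)
print(ok_all)
if ok_all: print(manip.hand_in())
```

```text
side crate 17 [-0.11 -0.13]
side candles 28 [-0.   -0.01]
side mug 26 [0.03 0.02]
scene crate 18 [0.01 0.03]
scene lid 40 [ 0.   -0.01]
True
the job is handed in; nothing more can be done
None
```

The job is handed in at about 20 s: the gauge stands on the crate with its bar in both notches, the probe stayed down on the board after release (tip load about 3 N before locking), the wing is turned to its stop, and the camera checks show no shift of the crate, lid, mug or candles.

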